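# Feel out the concealed catch and open the spares drawer

## Robot

A 6-joint arm with a two-finger parallel gripper is mounted at the origin on the work surface. World frame = base frame: x ahead of the robot, y to its left, z up, the work surface at z = 0. Lengths are in m, angles in degrees, forces in N, time in s.
With the tool pointing down it reaches from about 0.15 to 0.775 m from the base axis. Payload 6.1 kg.
Tool frame: the origin (TCP) lies at the very end of the fingers, on their centre line; the grasp point (between the pads) lies 19 mm behind it; z points along the fingers, y is the direction in which the jaws open and shut (so a half turn about z gives the same grasp; the last joint's range is limited). The gripper opens to 85 mm and grips with 20 to 120 N. Pads are 22 mm wide; open, the fingers measure 114 mm over their backs; the gripper's body (76 mm by 85 mm) begins 54 mm behind the grasp point. The pads swing forward as they close: fully open they stand 13 mm farther back than shut.
Start: joints at [-65.145, 7.208, -2.269, 80.523, 0, 90], TCP at [0.221, -0.476, 0.231] pointing down, gripper open.
Joint ranges: [-155.77, 155.77], [-54.66, 111.73], [-72.52, 77.12], [-102.08, 115.82], [-83.92, 84.16], [-180, 180]. Speed limits (degrees/s): [136.94, 136.94, 172.46, 180, 180, 180].

## Interface

Orientations are given as a 3x3 rotation matrix whose columns are the frame's x, y, z axes.
In Python, from workcell import sensors, optics, bot gives the robot as it stands.
- The arm moves only by the tool play_rows, never from a script. Its argument "targets" is a list of rows, each a list of 3 entries, a list of its own where there are three numbers: the shift along the world's x, y, z in m, then the turn about the world's z in rad, then the opening, from 0 (shut) to 1 (fully open). A call has 1 to 5 rows; each row shifts and turns the pose as measured when the row begins; what a row does not reach is not made up. A row lasts 1/8 s, in which the tool goes at most 62.5 mm and 10.7 degrees, less where a joint would pass 70% of its speed; a pose out of reach is approached as far as the arm can. A call with a gripper value outside its range is refused whole. The fingers move at their own pace and stop on an object; the grip force is fixed at half the most. Time passes only in rows, so rows that do not move let the fingers close. It gives the time, the measured TCP pose, the force and the opening at its end, in the units of the state.
- sensors.get_obs(): the state, without advancing time (a new reading comes with each control period).
- optics.grab_frame(name): name is "scene" or "top"; returns the picture (480x640x3 uint8, red, green, blue); there is no depth.
- optics.calibration(name): a dict with "fx", "fy", "cx", "cy" (pixels), "dist_coeffs" ([k1, k2, p1, p2, k3] as OpenCV has them; the pictures are not rectified), "extrinsics" (4x4, takes a point from world to camera coordinates). Camera axes: x right, y up, looking along -z (the intrinsics and any distortion apply to the point x, -y, -z); pixel columns grow to the right and rows downward; lengths in m; the calibration is good to about 2 mm. A picture is of the moment at which its call begins. calibration takes no time and is no camera call.
- bot.hand_in(): hands the job in, once; it reports no verdict.
The state is a dict: "clock": time; "joint_pos": joint angles; "joint_velocities": joint speeds; "effort": joint torques, N m; "tcp_pos": TCP position; "eef_rot": TCP orientation; "contact_force": force on the tool from outside, world axes, zero at the start; "torque": the same for the moment, N m; "grip_width": finger opening in m.
Only numpy, scipy, OpenCV 4.12 (cv2) and the standard library are available. Lean on these libraries where they do the work, as an engineer would, in place of code of your own. Each camera call takes 0.05 s, during which the arm holds its last target.

## Task

Open the locked spares drawer of the grey console: with shut fingers slide lightly along the cream bar on its front top edge until they drop into the hidden recess, press the catch there so that the drawer springs out, then pull the drawer by its black fin out to its stop and let go. Never load the bar with more than 30 N, and leave the other things on the counter and on the console where they are.

Things in the scene. Friction and masses are not known exactly. Their poses are not given: they have to be found in the camera images.
- console: low dark grey steel drawer console fixed to the counter, 200 mm deep (its x), 500 mm wide (its y), roof 60 mm high. Origin: centre of its underside. Its -x is the front, where the ochre drawer slides out; +y runs along the bar, to the left seen from the robot.
- bar_mid (a point): middle of the top face (unloaded) of the cream bar along the console's front top edge, 85 mm above the counter. The bar is 34 mm deep (console x), free at front and back; 200 mm of its length shows, 100 mm each way along console y from this point, between two grey end hoods 4 mm higher than its top. Its looks do not show where the recess is.
- bar_left (a point): left (+y) end of the visible top of the bar, at the hood. About the recess: a 60 mm long, full-depth piece of the bar, its centre anywhere within 65 mm of bar_mid along y, new every time, is a soft trap. It yields at under 1 N, sinks 8 mm at little more than 1 N, then rests on the catch. Only shut fingers fit into it; hands that widen above the tips fit best closing across the bar.
- bar_right (a point): right (-y) end of the visible top of the bar, at the hood.
- bar: the cream bar itself, floating on springs: it stays up until about 3 N, then sinks 1 mm per 3 N, to a stop after 6 mm. Its rated load is 30 N from any side (the recess's walls included). Its origin lies at the centre of the console's underside and tells nothing about the recess.
- catch (a joint): travel of the catch under the trap, m: 0 at rest, 0.007 at its stop. With the trap 8 mm down it takes 5 to 6 N in all to start moving; it lets the drawer go after about 4 mm (about 9 N, trap 12 mm down); at its stop the load is about 11 N (trap 15 mm down). It springs back.
- drawer (a joint): how far the ochre drawer is out, m: 0 shut and locked, 0.10 at its stop. When the catch is pressed a spring pushes it out to 0.03 to 0.05 at once; from there on it must be pulled, against about 1 N of friction; it stays where it is left.
- drawer_grip (a point): grip point of the drawer's handle, moving with the drawer: a black upright fin in the middle of the ochre drawer front, 14 mm thick (console y), 45 mm long out from the front (console x), from 14 to 56 mm above the counter; the point is at mid length and mid thickness, 38 mm above the counter. Free on both sides.
- butt_cap: white racquet butt cap, 42 mm wide, 32 mm high, standing on the counter in front of the console's left part; origin at the centre of its underside. Leave alone.
- grommet_strip: cobalt blue grommet strip, 190 x 12 mm, 12 mm high, lying on the console's roof behind the bar; origin at the centre of its underside. Leave alone.
- swivel_clamp: chrome swivel mount clamp, 50 x 60 mm, 105 mm high, on the counter; origin at its underside. Leave alone.
- ferrule_cup: aluminium cup, 64 mm wide, 55 mm high, on the counter; origin at its underside. Leave alone.
- awl: steel awl with a wooden handle, 140 mm long, lying on the dark magnetic strip to the left; origin near its middle. Leave alone.
- pliers_a: pliers with red handles, 155 mm long, on the magnetic strip; origin near the middle. Leave alone.
- pliers_b: pliers with green handles, 155 mm long, on the magnetic strip; origin near the middle. Leave alone.

How it is judged (in metres and radians):
On the way:
1. the catch is pressed at least 3 mm by the fingers in the recess (value of joint catch above 0.003 m and contact force between the fingers and bar above 1 N).
At the end, for the whole second after the job is handed in: The drawer is out to its stop at 100 mm (at least 85 mm counts), at rest and let go (value of joint drawer above 0.085 m and velocity of joint drawer between -0.01 and 0.01 m/s); the robot touches nothing.
It fails at once if the bar is loaded with more than 30 N (contact force between any of the fingers, the arm and bar above 30 N).
It fails at once if a bystander is moved by more than 20 mm (distance of any of butt_cap, swivel_clamp, ferrule_cup, grommet_strip, awl, pliers_a, pliers_b from where it was at the start of the episode above 0.02 m).
It also fails if it takes over 72 s, if anything falls off the work surface, if the arm or the gripper's body presses on something with over 40 N, if the wrist force passes 120 N, or if a joint passes its speed limit or range.

## Working session

There is one attempt and no reset: what is moved stays moved. The work goes in short steps, Python scripts to look and compute and a tool call to move; the robot and the scene stay as the last step left them, time stands still between calls to the robot, and variables do not carry over. Pictures are saved under pics/ and viewed, and the job is handed in when it is done.

Besides the shell and the picture viewer there is one more tool, called after "Request:" as name([rows], argument=value, ...), one row to a line, values as JSON. play_rows: Moves the arm, as the interface text tells. Its arguments: {"type":"object","properties":{"targets":{"type":"array","items":{"type":"array"}}},"required":["targets"]}

```bash
ls; mkdir -p pics
python3 - <<'E'
from workcell import sensors, optics, bot
import cv2
o=sensors.get_obs()
for k,v in o.items(): print(k,v)
for n in("scene","top"):
    f=optics.grab_frame(n); cv2.imwrite(f"pics/{n}0.png",f[:,:,::-1]); print(optics.calibration(n))
E
```

```text
pics
clock 0.0
joint_pos [-6.51445595e+01  7.24159172e+00 -2.32773695e+00  8.05234402e+01
  1.08320183e-03  8.99997663e+01]
joint_velocities [-0.07383252 -0.04985967  0.08915625 -0.00972919  0.06008804 -0.02767978]
effort [ 9.41593535e-04 -4.35919189e+01  3.52920771e+01  1.70968316e-02
  9.05501065e-05  1.80013632e-05]
tcp_pos [ 0.22050396 -0.47599082  0.23051488]
eef_rot [[ 9.07369482e-01  4.20333420e-01 -6.63411765e-04]
 [ 4.20333943e-01 -9.07368280e-01  1.47709124e-03]
 [ 1.89120179e-05 -1.61912199e-03 -9.99998689e-01]]
contact_force [-0.03246263  0.39167826 -0.30937864]
torque [-0.00953052  0.02039122  0.00359296]
grip_width 0.08540396607879773
{'fx': 603.6307690024397, 'fy': 603.6307690024397, 'cx': 313.7864256806855, 'cy': 237.08746234976218, 'dist_coeffs': array([-0.06744463,  0.        ,  0.        ,  0.        ,  0.        ]), 'extrinsics': array([[-0.88436274,  0.46666198, -0.01136399,  0.51507385],
       [-0.37950038, -0.70458266,  0.59961882,  0.20897098],
       [ 0.27181244,  0.53459318,  0.80020506, -1.64674281],
       [ 0.        ,  0.        ,  0.        ,  1.        ]])}
{'fx': 552.7579591735283, 'fy': 552.7579591735283, 'cx': 322.172645049595, 'cy': 245.20969392185887, 'dist_coeffs': array([0.03210607, 0.        , 0.        , 0.        , 0.        ]), 'extrinsics': array([[ 0.01829321, -0.99977082, -0.01112058,  0.041109  ],
       [ 0.9962522 ,  0.01728614,  0.08475103, -0.60520362],
       [-0.08453937, -0.01262927,  0.9963401 , -1.71406053],
       [ 0.        ,  0.        ,  0.        ,  1.        ]])}
```

View pics/scene0.png

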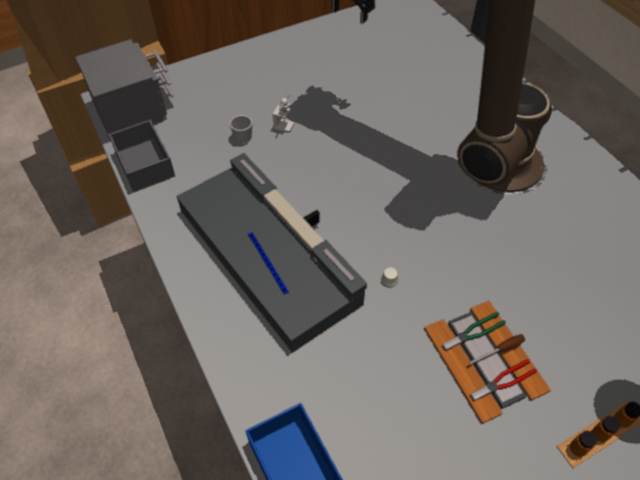

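View pics/top0.png

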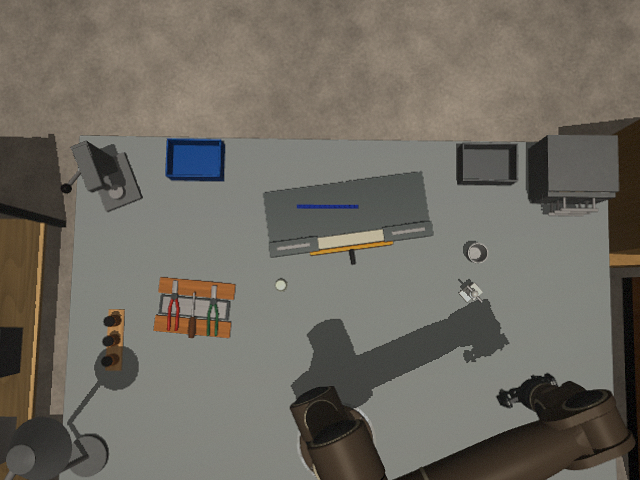

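The top view shows the cream bar at about (317–384, 230–248), the black fin at (352, 256) and the butt cap at (280, 285). The cup is at (476, 251) and the clamp at (470, 290). The console is turned by about 6°.

```bash
cat > h.py <<'E'
import numpy as np, cv2
from workcell import sensors, optics, bot
def ray(n,uv):
    c=optics.calibration(n); K=np.array([[c['fx'],0,c['cx']],[0,c['fy'],c['cy']],[0,0,1.]])
    p=cv2.undistortPoints(np.array(uv,float).reshape(-1,1,2),K,c['dist_coeffs'])[:,0]
    d=np.c_[p[:,0],-p[:,1],-np.ones(len(p))]; E=c['extrinsics']; R=E[:3,:3]
    return -R.T@E[:3,3], d@R
def onz(n,uv,z):
    o,d=ray(n,uv); return o+d*((z-o[2])/d[:,2])[:,None]
E
python3 - <<'E'
from h import *
for n,(x0,y0,x1,y1) in {"top":(300,220,400,255),"scene":(250,180,335,255)}.items():
    f=cv2.imread(f"pics/{n}0.png")
    h=cv2.cvtColor(f,cv2.COLOR_BGR2HSV)
    m=cv2.inRange(h,(12,30,150),(35,110,255)); k=np.zeros_like(m); k[y0:y1,x0:x1]=m[y0:y1,x0:x1]
    cs,_=cv2.findContours(k,cv2.RETR_EXTERNAL,cv2.CHAIN_APPROX_NONE); c=max(cs,key=cv2.contourArea)
    r=cv2.minAreaRect(c); b=cv2.boxPoints(r); print(n,cv2.contourArea(c),r); 
    P=onz(n,b,.085); print(b.round(1).tolist(), P.round(4).tolist(), [np.linalg.norm(P[i]-P[i-1]).round(4) for i in range(4)], P.mean(0))
    v=cv2.resize(f[y0-10:y1+25,x0-20:x1+20],None,fx=5,fy=5,interpolation=cv2.INTER_NEAREST); cv2.imwrite(f"pics/{n}0z.png",v)
E
```

```text
top 625.0 ((350.5430603027344, 238.8185272216797), (10.713433265686035, 65.0841064453125), 82.303955078125)
[[317.6000061035156, 237.89999389648438], [382.1000061035156, 229.1999969482422], [383.5, 239.8000030517578], [319.0, 248.5]] [[0.6215, 0.0655, 0.085], [0.6516, -0.1302, 0.085], [0.6192, -0.1349, 0.085], [0.5892, 0.0606, 0.085]] [np.float64(0.0327), np.float64(0.1981), np.float64(0.0327), np.float64(0.1977)] [ 0.62037332 -0.03475586  0.085     ]
scene 839.5 ((293.6227722167969, 217.84893798828125), (72.52902221679688, 13.04861831665039), 47.231178283691406)
[[264.20001220703125, 195.6999969482422], [273.79998779296875, 186.8000030517578], [323.0, 240.0], [313.5, 248.89999389648438]] [[0.6517, -0.1253, 0.085], [0.6188, -0.1401, 0.085], [0.5895, 0.061, 0.085], [0.6206, 0.0728, 0.085]] [np.float64(0.2005), np.float64(0.0362), np.float64(0.2033), np.float64(0.0332)] [ 0.62014538 -0.03290483  0.085     ]
```

Run:
```python
from h import *
f=cv2.imread("pics/top0.png")
print(onz("top",[[280,285],[352,256]],.032), onz("top",[[352,249],[352.5,264]],.056))
```

```text
[[ 0.477034    0.18106766  0.032     ]
 [ 0.57159539 -0.04214107  0.032     ]] [[ 0.59167186 -0.04084366  0.056     ]
 [ 0.54533334 -0.04301643  0.056     ]]
```

View pics/top0z.png

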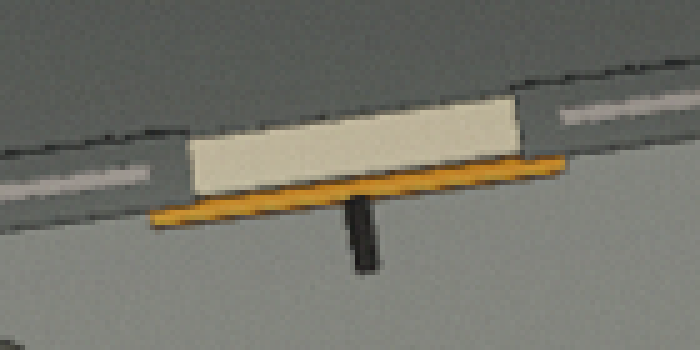

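View pics/scene0z.png

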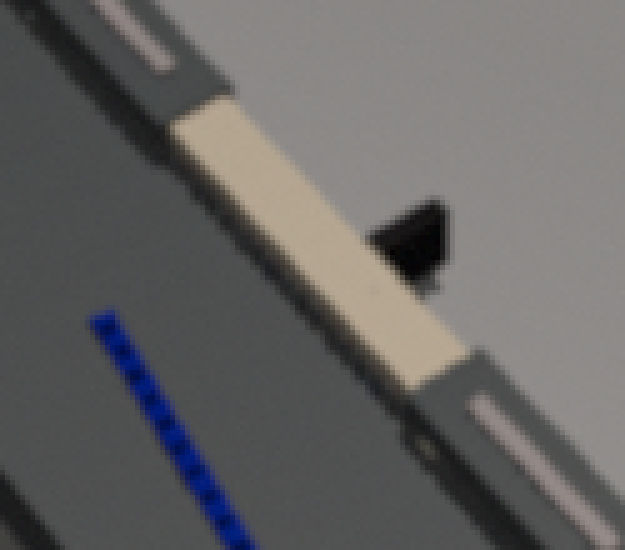

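The two views agree to 2 mm. bar_mid is about (0.620, -0.034), its length measures 0.198–0.203 m, and the yaw is about 8.7°. I'll shut the fingers, travel high, and turn the jaw axis across the bar.

Request:
play_rows([
  [[0.04,0.037,0],0.16,0],
  [[0.042,0.038,0],0.16,0],
  [[0.042,0.038,0],0.16,0],
  [[0.042,0.038,0],0.16,0],
  [[0.042,0.038,0],0.16,0],
])

```text
clock: 0.72
tcp_pos: [0.4304, -0.2834, 0.2281]
eef_rot: [[0.315, 0.949, -0.004], [0.949, -0.315, 0.001], [-0.0, -0.005, -1.0]]
contact_force: [1.0, -1.1, 0.3]
grip_width: -0.0
```

Request:
play_rows([
  [[0.04,0.037,0],0.16,0],
  [[0.042,0.038,0],0.16,0],
  [[0.042,0.038,0],0.16,0],
  [[0.042,0.038,0],0,0],
  [[0,0,0],0,0],
])

```text
clock: 1.35
tcp_pos: [0.6026, -0.1232, 0.2249]
eef_rot: [[-0.181, 0.983, -0.008], [0.983, 0.181, -0.0], [0.001, -0.008, -1.0]]
contact_force: [0.0, 0.1, 0.2]
grip_width: -0.0001
```

Request:
play_rows([
  [[0.028,0.02,-0.04],-0.03,0],
  [[0,0,-0.04],0,0],
  [[0,0,-0.025],0,0],
  [[0,0,-0.01],0,0],
  [[0,0,0],0,0],
])

```text
clock: 1.98
tcp_pos: [0.6291, -0.1044, 0.1064]
eef_rot: [[-0.149, 0.989, -0.01], [0.989, 0.149, -0.001], [0.0, -0.01, -1.0]]
contact_force: [-0.8, -0.1, 0.4]
grip_width: 0.0001
```

Run:
```python
from h import *
o=sensors.get_obs(); print(o['tcp_pos'],o['contact_force'],o['clock'])
for n,(x0,y0,x1,y1) in {"top":(290,190,430,280),"scene":(220,130,360,260)}.items():
    f=optics.grab_frame(n)[:,:,::-1]
    cv2.imwrite(f"pics/{n}1.png",cv2.resize(f[y0:y1,x0:x1],None,fx=4,fy=4))
```

```text
[ 0.62912949 -0.10442836  0.10642855] [-0.78067985 -0.10215283  0.40146722] 1.975
```

View pics/scene1.png

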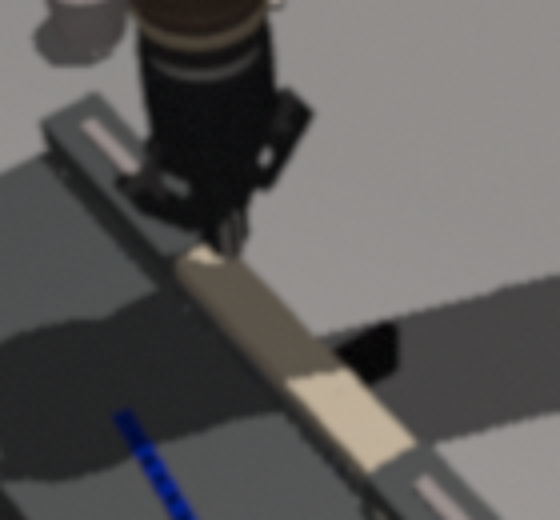

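View pics/top1.png

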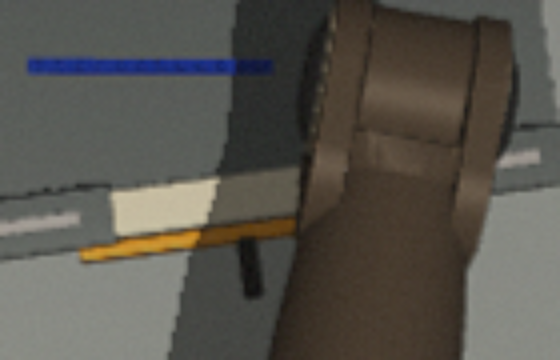

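The fingers are above the right end of the bar, clear of the hood. Now a slow descent.

Request:
play_rows([
  [[0.0015,0,-0.012],0,0],
  [[0,0,-0.004],0,0],
  [[0,0,-0.002],0,0],
  [[0,0,0],0,0],
])

```text
clock: 2.58
tcp_pos: [0.6329, -0.105, 0.0912]
eef_rot: [[-0.149, 0.989, -0.004], [0.989, 0.149, -0.002], [-0.002, -0.004, -1.0]]
contact_force: [-0.5, -0.4, -0.4]
grip_width: 0.0001
```

Request:
play_rows([
  [[-0.001,0,-0.002],0,0],
  [[0,0,-0.002],0,0],
  [[0,0,0],0,0],
])

```text
clock: 2.95
tcp_pos: [0.632, -0.1049, 0.0873]
eef_rot: [[-0.149, 0.989, -0.003], [0.989, 0.149, -0.002], [-0.002, -0.004, -1.0]]
contact_force: [0.1, -0.7, -0.5]
grip_width: -0.0
```

Request:
play_rows([
  [[0,0,-0.001],0,0],
  [[0,0,-0.001],0,0],
  [[0,0,0],0,0],
])

```text
clock: 3.32
tcp_pos: [0.632, -0.1049, 0.0852]
eef_rot: [[-0.149, 0.989, -0.003], [0.989, 0.149, -0.002], [-0.002, -0.004, -1.0]]
contact_force: [-0.4, 0.2, 0.6]
grip_width: 0.0002
```

Request:
play_rows([
  [[0,0,-0.001],0,0],
  [[0,0,0],0,0],
])

```text
clock: 3.58
tcp_pos: [0.6321, -0.1049, 0.0851]
eef_rot: [[-0.149, 0.989, -0.003], [0.989, 0.149, -0.002], [-0.002, -0.003, -1.0]]
contact_force: [-2.6, 0.7, 2.2]
grip_width: -0.0001
```

Request:
play_rows([
  [[0,0,-0.001],0,0],
  [[0,0,0],0,0],
])

```text
clock: 3.82
tcp_pos: [0.6322, -0.1049, 0.0848]
eef_rot: [[-0.149, 0.989, -0.002], [0.989, 0.149, -0.003], [-0.002, -0.002, -1.0]]
contact_force: [-1.9, 0.5, 4.3]
grip_width: 0.0
```

It touched at z = 0.085 with 4 N on firm bar, so this is not the trap. I'll slide lightly left in small steps.

Request:
play_rows([
  [[-0.0009,0.006,-0.0005],0,0],
  [[-0.0009,0.006,-0.0007],0,0],
])

```text
clock: 4.08
tcp_pos: [0.6315, -0.0941, 0.0844]
eef_rot: [[-0.147, 0.989, 0.001], [0.989, 0.147, -0.006], [-0.006, 0.0, -1.0]]
contact_force: [-0.3, -4.0, 4.1]
grip_width: -0.0
```

Request:
play_rows([
  [[-0.0009,0.006,-0.0007],0,0],
])

```text
clock: 4.2
tcp_pos: [0.6312, -0.0884, 0.0842]
eef_rot: [[-0.147, 0.989, 0.002], [0.989, 0.147, -0.007], [-0.008, 0.001, -1.0]]
contact_force: [1.6, -4.9, 6.0]
grip_width: -0.0002
```

Request:
play_rows([
  [[-0.0009,0.006,-0.0007],0,0],
])

```text
clock: 4.32
tcp_pos: [0.6308, -0.0826, 0.0841]
eef_rot: [[-0.147, 0.989, 0.004], [0.989, 0.147, -0.009], [-0.009, 0.003, -1.0]]
contact_force: [-0.6, -4.5, 6.3]
grip_width: -0.0
```

Request:
play_rows([
  [[-0.0025,0.006,-0.0004],0,0],
])

```text
clock: 4.45
tcp_pos: [0.6292, -0.0768, 0.0843]
eef_rot: [[-0.147, 0.989, 0.006], [0.989, 0.147, -0.01], [-0.011, 0.005, -1.0]]
contact_force: [1.1, -4.5, 5.0]
grip_width: -0.0001
```

Request:
play_rows([
  [[-0.0025,0.006,-0.0004],0,0],
])

```text
clock: 4.58
tcp_pos: [0.6275, -0.0707, 0.0845]
eef_rot: [[-0.147, 0.989, 0.008], [0.989, 0.147, -0.012], [-0.013, 0.006, -1.0]]
contact_force: [1.6, -3.4, 4.6]
grip_width: -0.0
```

Request:
play_rows([
  [[-0.002,0.006,-0.0004],0,0],
])

```text
clock: 4.7
tcp_pos: [0.6259, -0.0646, 0.0845]
eef_rot: [[-0.146, 0.989, 0.01], [0.989, 0.147, -0.012], [-0.014, 0.008, -1.0]]
contact_force: [-0.0, -3.3, 5.0]
grip_width: 0.0001
```

Request:
play_rows([
  [[-0.0015,0.006,-0.0004],0,0],
])

```text
clock: 4.82
tcp_pos: [0.6247, -0.0584, 0.0844]
eef_rot: [[-0.146, 0.989, 0.01], [0.989, 0.147, -0.013], [-0.014, 0.008, -1.0]]
contact_force: [-0.2, -4.5, 5.2]
grip_width: 0.0004
```

Request:
play_rows([
  [[-0.0015,0.006,-0.0004],0,0],
])

```text
clock: 4.95
tcp_pos: [0.6234, -0.0522, 0.0843]
eef_rot: [[-0.146, 0.989, 0.011], [0.989, 0.146, -0.014], [-0.015, 0.009, -1.0]]
contact_force: [0.6, -3.7, 5.4]
grip_width: -0.0001
```

Request:
play_rows([
  [[-0.0012,0.006,-0.0004],0,0],
])

```text
clock: 5.08
tcp_pos: [0.6224, -0.0461, 0.0841]
eef_rot: [[-0.146, 0.989, 0.012], [0.989, 0.146, -0.015], [-0.016, 0.01, -1.0]]
contact_force: [0.3, -4.0, 4.9]
grip_width: 0.0
```

Request:
play_rows([
  [[-0.0012,0.006,-0.0004],0,0],
])

```text
clock: 5.2
tcp_pos: [0.6211, -0.0396, 0.0837]
eef_rot: [[-0.146, 0.989, 0.012], [0.989, 0.146, -0.015], [-0.016, 0.01, -1.0]]
contact_force: [0.6, -0.1, -0.2]
grip_width: -0.0003
```

Request:
play_rows([
  [[-0.0012,0.006,-0.0004],0,0],
])

```text
clock: 5.32
tcp_pos: [0.6192, -0.0326, 0.0826]
eef_rot: [[-0.147, 0.989, 0.011], [0.989, 0.147, -0.013], [-0.015, 0.009, -1.0]]
contact_force: [-0.3, -1.0, 0.7]
grip_width: -0.0002
```

Request:
play_rows([
  [[-0.0012,0.006,-0.0004],0,0],
])

```text
clock: 5.45
tcp_pos: [0.6174, -0.0257, 0.0815]
eef_rot: [[-0.147, 0.989, 0.009], [0.989, 0.147, -0.013], [-0.014, 0.007, -1.0]]
contact_force: [-0.0, -0.5, 0.8]
grip_width: 0.0
```

The force fell from 5 N to under 1 N at y ≈ -0.040, and the tip is now 3.5 mm below the top. The finger is in the recess, whose centre should be near y ≈ -0.023. I'll lower it gently there.

Request:
play_rows([
  [[0.001,0.001,-0.0015],0,0],
  [[0,0,-0.0015],0,0],
  [[0,0,0],0,0],
])

```text
clock: 5.82
tcp_pos: [0.6179, -0.0238, 0.0774]
eef_rot: [[-0.148, 0.989, 0.008], [0.989, 0.148, -0.012], [-0.013, 0.006, -1.0]]
contact_force: [-0.2, -0.6, 1.4]
grip_width: -0.0001
```

Request:
play_rows([
  [[0,0,-0.001],0,0],
  [[0,0,0],0,0],
])

```text
clock: 6.08
tcp_pos: [0.618, -0.0238, 0.0772]
eef_rot: [[-0.148, 0.989, 0.008], [0.989, 0.148, -0.011], [-0.013, 0.006, -1.0]]
contact_force: [0.2, -0.8, 1.4]
grip_width: -0.0002
```

It rests on the catch, 8 mm down. Pressing.

Request:
play_rows([
  [[0,0,-0.002],0,0],
  [[0,0,-0.001],0,0],
])

```text
clock: 6.32
tcp_pos: [0.618, -0.0238, 0.0757]
eef_rot: [[-0.148, 0.989, 0.009], [0.989, 0.148, -0.011], [-0.012, 0.008, -1.0]]
contact_force: [-3.1, 1.0, 7.4]
grip_width: 0.0002
```

Request:
play_rows([
  [[0,0,-0.002],0,0],
  [[0,0,-0.002],0,0],
])

```text
clock: 6.58
tcp_pos: [0.618, -0.0238, 0.0739]
eef_rot: [[-0.147, 0.989, 0.011], [0.989, 0.147, -0.01], [-0.012, 0.009, -1.0]]
contact_force: [-3.5, 0.4, 9.7]
grip_width: 0.0003
```

Request:
play_rows([
  [[0,0,-0.003],0,0],
  [[0,0,-0.002],0,0],
])

```text
clock: 6.82
tcp_pos: [0.618, -0.0238, 0.0712]
eef_rot: [[-0.147, 0.989, 0.013], [0.989, 0.147, -0.01], [-0.012, 0.011, -1.0]]
contact_force: [-4.2, 1.4, 9.4]
grip_width: -0.0004
```

Request:
play_rows([
  [[0,0,-0.002],0,0],
  [[0,0,-0.002],0,0],
])

```text
clock: 7.08
tcp_pos: [0.618, -0.0238, 0.0699]
eef_rot: [[-0.147, 0.989, 0.015], [0.989, 0.147, -0.009], [-0.011, 0.013, -1.0]]
contact_force: [-6.1, 0.5, 15.1]
grip_width: -0.0004
```

Run:
```python
from h import *
for n,(x0,y0,x1,y1) in {"top":(290,190,430,300),"scene":(220,130,380,260)}.items():
    f=optics.grab_frame(n)[:,:,::-1]
    cv2.imwrite(f"pics/{n}2.png",cv2.resize(f[y0:y1,x0:x1],None,fx=4,fy=4))
```

```text
(no output)
```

View pics/scene2.png

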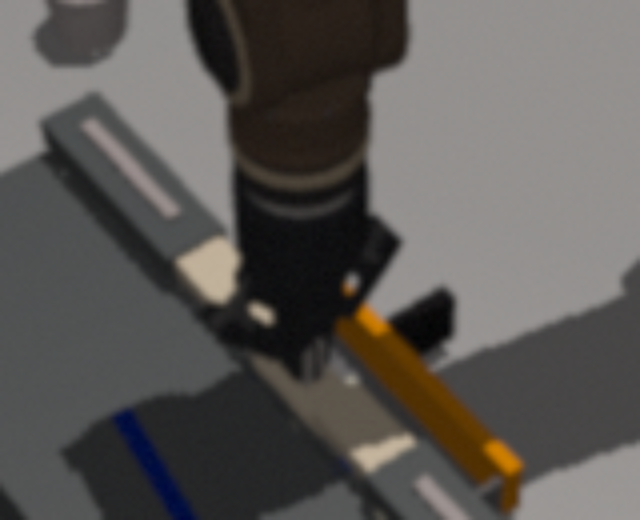

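The picture shows the ochre drawer front sprung out, at about (430, 400) in the crop. Catch travel is about 7 mm (tip 15 mm down). Lifting straight up now.

Request:
play_rows([
  [[0,0,0.01],0,0],
  [[0,0,0.02],0,0],
  [[0,0,0.04],0,0],
  [[0,0,0.04],0,0],
  [[-0.04,0,0.02],0,0],
])

```text
clock: 7.8
tcp_pos: [0.5774, -0.0239, 0.2001]
eef_rot: [[-0.146, 0.989, 0.01], [0.989, 0.146, -0.008], [-0.01, 0.009, -1.0]]
contact_force: [-0.2, -0.6, 0.1]
grip_width: -0.0001
```

Request:
play_rows([
  [[-0.06,0,0],0.15,0],
  [[-0.06,0,0],0.15,0],
  [[-0.06,0,0],0.15,0],
  [[-0.04,0,0],0.15,0],
  [[0,0,0],0.15,0],
])

```text
clock: 8.43
tcp_pos: [0.3498, -0.0238, 0.2005]
eef_rot: [[-0.796, 0.605, 0.016], [0.606, 0.796, 0.003], [-0.011, 0.012, -1.0]]
contact_force: [0.6, 0.4, 0.2]
grip_width: -0.0001
```

Run:
```python
from h import *
o=sensors.get_obs(); print(o['joint_pos'])
for n,(x0,y0,x1,y1) in {"top":(270,200,410,300),"scene":(240,170,400,290)}.items():
    f=optics.grab_frame(n)[:,:,::-1]
    cv2.imwrite(f"pics/{n}3f.png",f)
    cv2.imwrite(f"pics/{n}3.png",cv2.resize(f[y0:y1,x0:x1],None,fx=5,fy=5))
```

```text
[ -4.11068383 -12.45013149 -24.74221843  76.79987308   0.2519182
  33.15664955]
```

View pics/scene3.png

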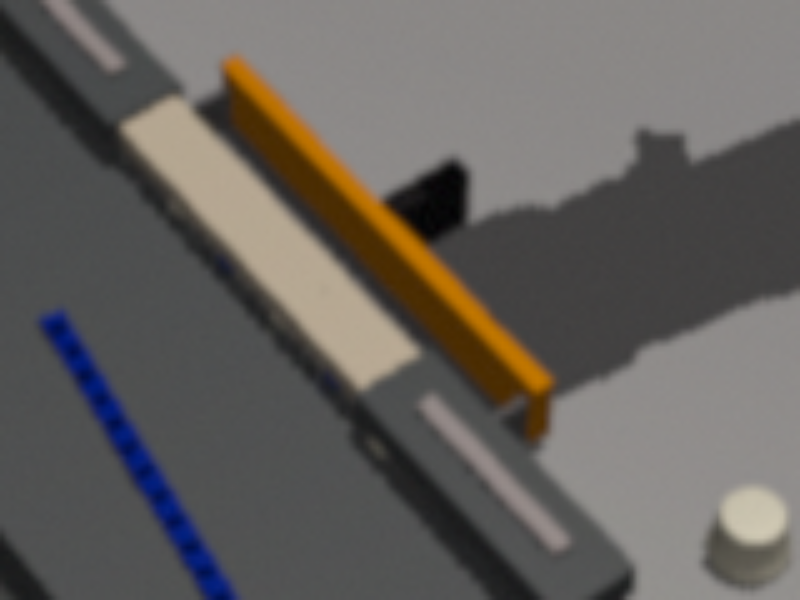

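View pics/top3.png

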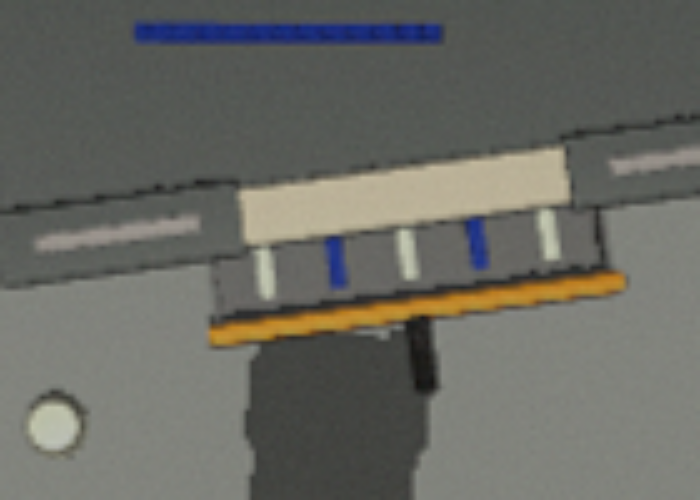

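The drawer is out by roughly 35 mm. In the top picture the fin runs from about (353.6, 263.6) to (355.4, 278).

Run:
```python
from h import *
print("top fin base/tip",onz("top",[[353.6,263.6],[355.3,277.5]],.056).round(4).tolist())
f=cv2.imread("pics/top3f.png"); h=cv2.cvtColor(f,cv2.COLOR_BGR2HSV)
m=cv2.inRange(h,(0,0,0),(180,255,50)); k=np.zeros_like(m); k[266:282,346:362]=m[266:282,346:362]
ys,xs=np.nonzero(k)
for y in range(266,282):
    a=xs[ys==y]
    if len(a): print(y,a.min(),a.max())
# scene fin tip top corner
x=240+np.array([[457,157]])/5*[1,0]; 
print("scene tip",onz("scene",[[240+457/5,170+160/5]],.056).round(4))
print("front ends z?",onz("top",[[270+212/5,200+335/5],[270+625/5,200+282/5]],.06).round(4).tolist())
print(onz("scene",[[240+547/5,170+383/5],[240+232/5,170+62/5]],.06).round(4).tolist())
```

```text
top fin base/tip [[0.5466, -0.0464, 0.056], [0.5039, -0.0522, 0.056]]
266 351 355
267 351 355
268 352 355
269 352 355
270 352 355
271 352 356
272 352 356
273 352 356
274 352 356
275 352 356
276 353 356
277 353 356
278 354 355
scene tip [[ 0.5055 -0.0511  0.056 ]]
front ends z? [[0.5337, 0.0803, 0.06], [0.5708, -0.1731, 0.06]]
[[0.5357, 0.0905, 0.06], [0.5761, -0.1591, 0.06]]
```

The fin's grip point is about (0.525, -0.049), consistent with bar_mid and the yaw. I'll open, turn the jaws to console y and go above the fin.

Request:
play_rows([
  [[0.04,-0.006,0],0.165,1],
  [[0.04,-0.006,0],0.165,1],
  [[0.04,-0.006,0],0.165,1],
  [[0.04,-0.006,0],0.165,1],
  [[0.01,-0.002,0],0.16,1],
])

```text
clock: 9.15
tcp_pos: [0.5289, -0.0508, 0.1987]
eef_rot: [[-0.985, -0.173, 0.009], [-0.173, 0.985, 0.016], [-0.011, 0.014, -1.0]]
contact_force: [0.3, -0.2, -0.5]
grip_width: 0.0856
```

Request:
play_rows([
  [[0,0,-0.04],0,1],
  [[0,0,-0.04],0,1],
  [[0,0,0],0,1],
])

```text
clock: 9.52
tcp_pos: [0.532, -0.0511, 0.1146]
eef_rot: [[-0.986, -0.165, 0.007], [-0.165, 0.986, 0.016], [-0.009, 0.015, -1.0]]
contact_force: [-0.2, 0.3, 0.2]
grip_width: 0.0856
```

Request:
play_rows([
  [[-0.01,0.0015,0],-0.014,1],
  [[0,0,0],0,1],
  [[0,0,-0.03],0,1],
  [[0,0,-0.03],0,1],
  [[0,0,-0.012],0,1],
])

```text
clock: 10.15
tcp_pos: [0.5268, -0.0499, 0.0499]
eef_rot: [[-0.989, -0.147, 0.021], [-0.146, 0.989, 0.015], [-0.023, 0.012, -1.0]]
contact_force: [0.2, -0.7, 1.0]
grip_width: 0.0855
```

Request:
play_rows([
  [[0,0,0],0,1],
  [[0,0,0],0,1],
])

```text
clock: 10.4
tcp_pos: [0.5277, -0.05, 0.0518]
eef_rot: [[-0.989, -0.146, 0.023], [-0.146, 0.989, 0.015], [-0.025, 0.011, -1.0]]
contact_force: [0.6, 0.2, -0.2]
grip_width: 0.0856
```

Request:
play_rows([
  [[-0.005,0.001,-0.012],0,1],
  [[0,0,-0.01],0,1],
  [[0,0,0],0,1],
])

```text
clock: 10.78
tcp_pos: [0.5233, -0.049, 0.0299]
eef_rot: [[-0.989, -0.146, 0.025], [-0.146, 0.989, 0.014], [-0.027, 0.01, -1.0]]
contact_force: [0.4, -0.1, 0.8]
grip_width: 0.0856
```

Request:
play_rows([
  [[0,0,-0.007],0,1],
  [[0,0,0],0,0],
  [[0,0,0],0,0],
  [[0,0,0],0,0],
  [[0,0,0],0,0],
])

```text
clock: 11.4
tcp_pos: [0.5234, -0.0477, 0.0227]
eef_rot: [[-0.989, -0.147, 0.025], [-0.146, 0.989, 0.018], [-0.028, 0.014, -1.0]]
contact_force: [-4.3, 6.6, 16.7]
grip_width: 0.0134
```

Request:
play_rows([
  [[0,0,0],0,0],
  [[0,0,0],0,0],
])

```text
clock: 11.65
tcp_pos: [0.5235, -0.0477, 0.0228]
eef_rot: [[-0.989, -0.148, 0.026], [-0.148, 0.989, 0.017], [-0.028, 0.013, -1.0]]
contact_force: [0.7, 2.1, -2.2]
grip_width: 0.013
```

It's gripping the 14 mm fin. Pulling along console -x.

Request:
play_rows([
  [[-0.008,-0.0012,0],0,0],
  [[-0.01,-0.0015,0],0,0],
  [[-0.01,-0.0015,0],0,0],
  [[-0.01,-0.0015,0],0,0],
])

```text
clock: 12.15
tcp_pos: [0.4835, -0.0538, 0.0228]
eef_rot: [[-0.989, -0.148, 0.026], [-0.148, 0.989, 0.016], [-0.028, 0.012, -1.0]]
contact_force: [0.6, 1.6, -1.7]
grip_width: 0.0131
```

Request:
play_rows([
  [[-0.006,-0.0009,0],0,0],
  [[-0.006,-0.0009,0],0,0],
])

```text
clock: 12.4
tcp_pos: [0.4699, -0.0559, 0.0228]
eef_rot: [[-0.989, -0.148, 0.026], [-0.148, 0.989, 0.016], [-0.028, 0.012, -1.0]]
contact_force: [1.3, 1.6, -1.6]
grip_width: 0.0132
```

Request:
play_rows([
  [[-0.004,-0.0006,0],0,0],
  [[-0.003,-0.0005,0],0,0],
])

```text
clock: 12.65
tcp_pos: [0.4684, -0.0561, 0.0229]
eef_rot: [[-0.988, -0.149, 0.037], [-0.148, 0.989, 0.019], [-0.04, 0.014, -0.999]]
contact_force: [16.9, 6.1, -18.0]
grip_width: 0.0138
```

Request:
play_rows([
  [[-0.003,-0.0005,0],0,0],
  [[-0.003,-0.0005,0],0,0],
])

```text
clock: 12.9
tcp_pos: [0.4686, -0.056, 0.0229]
eef_rot: [[-0.988, -0.15, 0.048], [-0.149, 0.989, 0.023], [-0.051, 0.015, -0.999]]
contact_force: [14.0, 4.7, -13.9]
grip_width: 0.013
```

The force rose to 17 N with no further travel, so the drawer is at its stop. Letting go, then straight up and back.

Request:
play_rows([
  [[0,0,0],0,0],
  [[0,0,0],0,0.6],
  [[0,0,0],0,0.6],
  [[0,0,0],0,0.6],
  [[0,0,0],0,0.6],
])

```text
clock: 13.52
tcp_pos: [0.4683, -0.0561, 0.0232]
eef_rot: [[-0.988, -0.149, 0.048], [-0.148, 0.989, 0.023], [-0.051, 0.016, -0.999]]
contact_force: [-0.5, -0.7, -0.6]
grip_width: 0.0513
```

Request:
play_rows([
  [[0,0,0.015],0,0.6],
  [[0,0,0.03],0,0.6],
  [[0,0,0.05],0,0.6],
  [[0,0,0.05],0,0.6],
  [[-0.04,0,0.03],0,0.6],
])

```text
clock: 14.15
tcp_pos: [0.4267, -0.0558, 0.2049]
eef_rot: [[-0.988, -0.149, 0.046], [-0.148, 0.989, 0.024], [-0.049, 0.017, -0.999]]
contact_force: [-1.3, -0.4, 0.8]
grip_width: 0.0509
```

Request:
play_rows([
  [[-0.06,0,0],0,0.6],
  [[-0.03,0,0],0,0.6],
  [[0,0,0],0,0.6],
  [[0,0,0],0,0.6],
])

```text
clock: 14.65
tcp_pos: [0.335, -0.0559, 0.2126]
eef_rot: [[-0.987, -0.149, 0.058], [-0.148, 0.989, 0.022], [-0.06, 0.013, -0.998]]
contact_force: [0.0, -0.5, -0.5]
grip_width: 0.0513
```

Run:
```python
from h import *
for n in("top","scene"):
    f=optics.grab_frame(n)[:,:,::-1]; cv2.imwrite(f"pics/{n}4.png",f)
    a=cv2.imread(f"pics/{n}0.png"); hs=[]
    for g in(a,f.copy()):
        h=cv2.cvtColor(g,cv2.COLOR_BGR2HSV)
        m=cv2.inRange(h,(10,150,120),(25,255,255)); 
        if n=="top": print("ochre",[ (c.round(1)) for c in [cv2.minAreaRect(max(cv2.findContours(m[220:310,300:410].copy(),0,2)[0],key=cv2.contourArea))[0]+np.array([300,220])]])
```

```text
ochre [array([351.1, 247.5])]
ochre [array([374.1, 276.6])]
```

View pics/top4.png

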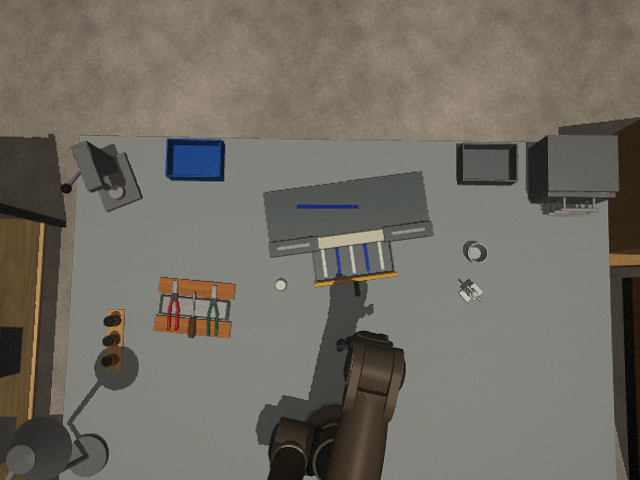

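View pics/scene4.png

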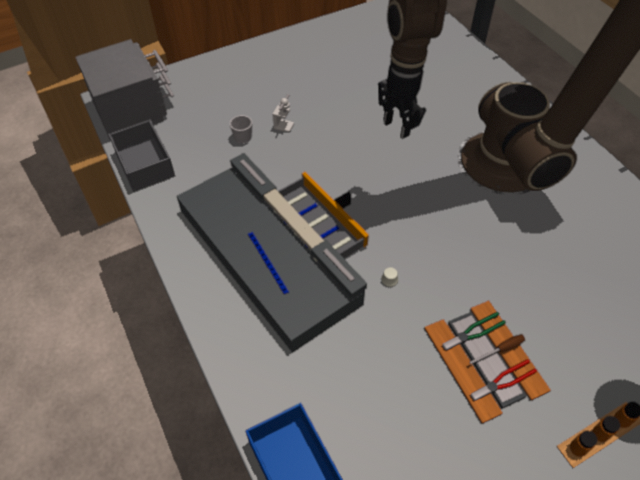

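The drawer front's middle moved from about (351, 247) to (355, 280) in the top view. That is 32 px, or about 100 mm. The bystanders are at the same pixels as before and the gripper is clear.

Run:
```python
from h import *
P=onz("top",[[351.1,247.5],[355.5,279.7]],.06); print(np.linalg.norm(P[1]-P[0]), sensors.get_obs()['clock'])
bot.hand_in()
```

```text
0.09993887230226434 14.75
the job is handed in; nothing more can be done
```

The drawer is open to its stop and let go, and I handed the job in at 14.75 s. `hand_in` reports no verdict, so these are my own checks.

- **Finding the recess:** I slid the shut fingers along the bar at about 5 N down, plus 3–5 N sideways. The force fell to under 1 N at y ≈ -0.040.
- **Pressing the catch:** I pressed about 15 mm down, for a catch travel of about 7 mm. The highest load I read on the bar was about 16 N, against the 30 N limit. Force is only reported at the end of each move call, so brief peaks in between were not seen.
- **Pulling the drawer:** I gripped the fin and pulled until the force rose to 17 N with no further travel. The top view puts the drawer front 100 mm from where it started, though I read its final pixel by eye. The automatic ochre mask gave an off-centre final position, so I did not use it.
- **At the end:** the gripper is open and well clear, with contact force about zero. By eye the bystanders are at the same pixels as at the start; I did not measure them in millimetres.

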